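# Find the key for the hob's isolator switch

## Task

Only one of the three keys in the wooden rack works the yellow isolator switch beside the hob: find the key whose bit goes into the slot and can turn it. Put that key straight down into the slot until its collar sits on the switch, then turn it clockwise (seen from above) a quarter turn, let go and leave it in the switch. At the end the other two keys must be standing where they were in the rack.

Things in the scene. Friction and masses are not known exactly. Their poses are not given: they have to be found in the camera images.
- orange_key (a point): Orange key, point at its handle's centre. Bit: flat blade 30 (key x) x 8 mm (key y), same either way round. All keys: upright handle plate 36 (x) x 12 (y) x 46 mm tall (z up), pinch it across the 12 mm; under it a round collar 48 mm across, 5 thick; then the bit, 28 mm long, pointing down. The point is 23 mm above the collar's top, 56 above the bit's lower end. 40 to 85 g.
- blue_key (a point): Blue key, point at its handle's centre. Bit: square bar 24 x 24 mm; else like the orange key. The keys stand, in any order, in a fixed wooden rack 230 x 64 x 34 mm with three pockets 34 x 28 mm in a row along key x, 75 mm apart; bit in the pocket, collar on the rack's top, handle centre 62 mm above the worktop. They lift straight out.
- green_key (a point): Green key, point at its handle's centre. Bit: round pin 12 mm across; else like the orange key. Any key fully home in the switch has its collar on the rotor's top and its handle centre 80 mm above the worktop.
- pointer (a point): Top of the black pointer at the rim of the switch's yellow rotor (64 mm across, on a grey base 120 x 120 x 20), level with the rotor's top, 52 mm above the worktop. The turning axis and slot centre lie 34 mm along this point's -x. Slot: 38 mm long (x), 15 wide (y), 32 deep. Turns clockwise only, over 90 deg, 0.12 N m friction, stays put; a blade has 10 to 25 deg of play in it.
Things that resemble listed ones, but are neither listed nor needed, are in the scene too. Of the things that look like the part that bears green_key, the larger one is meant. Of the things shaped like the part that bears orange_key, the orange one is meant.

How it is judged:
On the way, in this order (a step that is already met when the one before it is completed fails the run):
1. the orange key is fully home in the slot, with the rotor not yet turned (x of orange_key in the frame of pointer between -0.042 and -0.026 m and y of orange_key in the frame of pointer between -0.008 and 0.008 m and z of orange_key in the frame of pointer between 0.018 and 0.034 m and angle between orange_key's own z axis and vertical below 0.2 rad and distance of pointer from where it was at the start of the episode below 0.012 m), for 0.2 s.
2. the rotor has been turned clockwise by the orange key in its slot (x of orange_key in the frame of pointer between -0.042 and -0.026 m and y of orange_key in the frame of pointer between -0.008 and 0.008 m and z of orange_key in the frame of pointer between 0.018 and 0.034 m and angle between orange_key's own z axis and vertical below 0.2 rad and distance of pointer from where it was at the start of the episode above 0.029 m), for 0.2 s.
At the end, for the whole second after the job is handed in: The orange key is home in the slot (8 mm across, collar within 6 mm of the rotor, upright within 11 degrees), the rotor stands turned at least 52 degrees from its start, and the blue and green keys stand upright (11 degrees) within 20 mm of their starts (all of step 2 and distance of each of blue_key, green_key from where it was at the start of the episode below 0.02 m and angle between each of blue_key, green_key's own z axis and vertical below 0.2 rad); the robot touches nothing.
It also fails if it takes over 64 s, if anything falls off the work surface, if the arm or the gripper's body presses on something with over 40 N, if the wrist force passes 120 N, or if a joint passes its speed limit or range.

## Robot

A 6-joint arm with a two-finger parallel gripper is mounted at the origin on the work surface. World frame = base frame: x ahead of the robot, y to its left, z up, the work surface at z = 0. Lengths are in m, angles in rad, forces in N, time in s.
With the tool pointing down it reaches from about 0.425 to 0.95 m from the base axis. Payload 3.5 kg.
Tool frame: the origin (TCP) lies at the very end of the fingers, on their centre line; the grasp point (between the pads) lies 19 mm behind it; z points along the fingers, x is the direction in which the jaws open and shut, and the axes are right-handed (so a half turn about z gives the same grasp; the last joint's range is limited). The gripper opens to 85 mm and grips with 20 to 120 N. Pads are 22 mm wide; open, the fingers measure 114 mm over their backs; the gripper's body (76 mm by 85 mm) begins 54 mm behind the grasp point. The pads swing forward as they close: fully open they stand 13 mm farther back than shut.
Start: joints at [1.074, 0.286, 1.577, -0, 1.279, -0.15], TCP at [0.229, 0.635, 0.194] pointing down, gripper open.
Joint ranges: [-2.77, 2.77], [-0.9, 2.22], [0.21, 2.48], [-1.53, 4.67], [0.24, 2.81], [-2.84, 2.84]. Speed limits (rad/s): [2.79, 2.79, 3.14, 3.14, 3.14, 3.14].

## Interface

Orientations are given as [roll, pitch, yaw] about the fixed x, y, z axes, in that order (R = Rz(yaw) Ry(pitch) Rx(roll)).
In Python, from bench import arm gives the robot as it stands.
- The arm moves only by the tool servo_tool, never from a script. Its argument "rows" is a list of rows, each a list of 7 numbers: the shift along the tool's x, y, z in mm, then the turn, a rotation vector about the tool's x, y, z in degrees, then the opening, from -1 (shut) to 1 (fully open). A call has 1 to 20 rows; each row shifts and turns the commanded pose from where the row before left it, along the tool's axes as they then stand; what a row does not reach is not made up. A row lasts 1/10 s, in which the tool goes at most 50 mm and 8.59 degrees, less where a joint would pass 70% of its speed; a pose out of reach is approached as far as the arm can. A call is refused whole if a number of a shift passes 50 or a number of a turn 8.59, either way. A call with a gripper value outside its range is refused whole. The fingers move at their own pace and stop on an object; "squeeze" is the grip in N (left out, the last holds). Time passes only in rows, so rows that do not move let the fingers close. It gives the time, the measured TCP pose, the force and the opening at its end, in the units of the state.
- arm.observe(): the state, without advancing time (a new reading comes with each control period).
- arm.snapshot(name): name is "scene" or "top"; returns (picture, depth): 480x640x3 uint8, blue, green, red; 480x640 float32, m along the optical axis (not along the pixel's ray), 0 where there is no reading.
- arm.camera_params(name): a dict with "vertical_fov" (degrees; the focal length in pixels is half the picture's height over the tangent of half this angle, whatever the lens; pixels are square), "cx", "cy" (the principal point, pixels), "dist_coeffs" ([k1, k2, p1, p2, k3] as OpenCV has them; the pictures are not rectified), "world_to_cam" (4x4, takes a point from world to camera coordinates). Camera axes: x right, y up, looking along -z (the intrinsics and any distortion apply to the point x, -y, -z); pixel columns grow to the right and rows downward; lengths in m; the calibration is good to about 2 mm. A picture is of the moment at which its call begins. camera_params takes no time and is no camera call.
- arm.finish_job(): hands the job in, once; it reports no verdict.
The state is a dict: "t": time; "joints": joint angles; "dq": joint speeds; "joint_efforts": joint torques, N m; "tcp_pos": TCP position; "tool_rot": TCP orientation; "ft_force": force on the tool from outside, world axes, zero at the start; "torque": the same for the moment, N m; "opening": finger opening in m.
Only numpy, scipy, OpenCV 4.12 (cv2) and the standard library are available. Lean on these libraries where they do the work, as an engineer would, in place of code of your own. Each camera call takes 0.05 s, during which the arm holds its last target.

## Working session

There is one attempt and no reset: what is moved stays moved. The work goes in short steps, Python scripts to look and compute and a tool call to move; the robot and the scene stay as the last step left them, time stands still between calls to the robot, and variables do not carry over. Pictures are saved under pics/ and viewed, and the job is handed in when it is done.

Besides the shell and the picture viewer there is one more tool, called after "Request:" as name(argument=value, ...) on one line, values as JSON. servo_tool: Moves the arm, as the interface text tells. Its arguments: {"type":"object","properties":{"rows":{"type":"array"},"squeeze":{"type":"number"}},"required":["rows"]}

```bash
mkdir -p pics; ls
cat > h.py <<'E'
import numpy as np, cv2, json
from bench import arm
def cam(n):
    p=arm.camera_params(n); f=240/np.tan(np.radians(p["vertical_fov"])/2)
    K=np.array([[f,0,p["cx"]],[0,f,p["cy"]],[0,0,1]]); return K,np.array(p["dist_coeffs"],float),np.array(p["world_to_cam"])
def ray(n,uv):
    K,d,T=cam(n); u=cv2.undistortPoints(np.array(uv,float).reshape(-1,1,2),K,d).reshape(-1,2)
    D=np.c_[u[:,0],-u[:,1],-np.ones(len(u))]; R=T[:3,:3]
    return -R.T@T[:3,3], D@R
def onz(n,uv,z):
    c,D=ray(n,uv); z=np.broadcast_to(z,(len(D),)); return c+D*((z-c[2])/D[:,2])[:,None]
def proj(n,P):
    K,d,T=cam(n); P=np.atleast_2d(P); C=P@T[:3,:3].T+T[:3,3]; C=C*[1,-1,-1]
    return cv2.projectPoints(C.reshape(-1,1,3),np.zeros(3),np.zeros(3),K,d)[0].reshape(-1,2)
E
python3 - <<'E'
from h import *
for n in("scene","top"):
    im,d=arm.snapshot(n); cv2.imwrite(f"pics/{n}0.png",im); np.savez(f"{n}0.npz",im=im,d=d)
    p=arm.camera_params(n); print(n,p["vertical_fov"],p["dist_coeffs"],-np.array(p["world_to_cam"])[:3,:3].T@np.array(p["world_to_cam"])[:3,3])
s=arm.observe(); print({k:np.round(v,3).tolist() for k,v in s.items()})
E
```

```text
pics
scene 53.957564626310706 [0.00892306 0.         0.         0.         0.        ] [ 0.91824793 -0.58941228  0.66096042]
top 44.17278955944976 [-0.13285473  0.          0.          0.          0.        ] [ 0.39664817 -0.02772869  1.12886163]
{'t': 0.1, 'joints': [1.074, 0.287, 1.578, -0.0, 1.279, -0.15], 'dq': [0.002, -0.001, -0.003, -0.001, -0.0, -0.001], 'joint_efforts': [0.001, -40.73, -29.37, -0.0, 0.003, -0.0], 'tcp_pos': [0.229, 0.634, 0.193], 'tool_rot': [-3.141, 0.002, 1.224], 'ft_force': [0.026, -0.346, -0.469], 'torque': [0.015, -0.028, 0.013], 'opening': 0.085}
```

View pics/scene0.png

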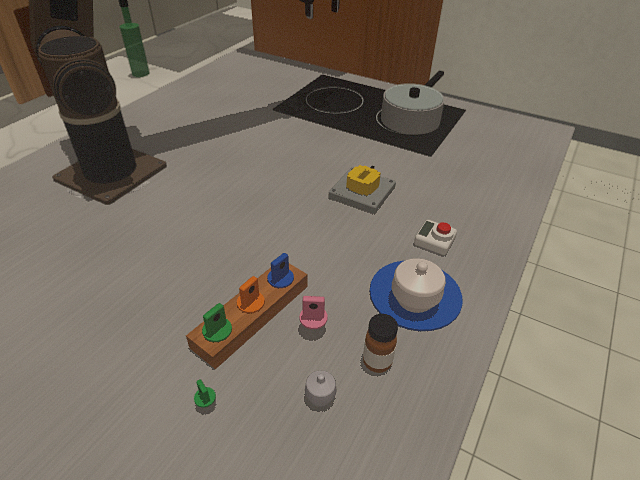

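View pics/top0.png

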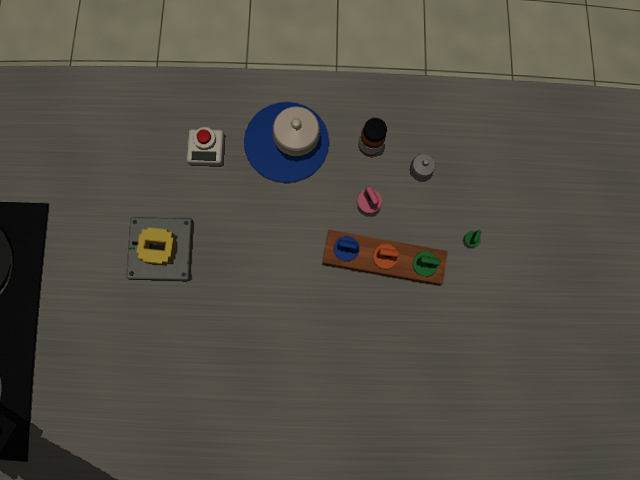

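Run:
```python
from h import *
t=cv2.imread("pics/top0.png"); s=cv2.imread("pics/scene0.png")
a=cv2.resize(t[205:295,115:205],(400,400),interpolation=cv2.INTER_CUBIC)
b=cv2.resize(s[160:215,325:400],(400,293),interpolation=cv2.INTER_CUBIC)
c=cv2.resize(t[220:295,315:495],(800,333),interpolation=cv2.INTER_CUBIC)
o=np.zeros((600,800,3),np.uint8); o=np.vstack([np.hstack([a[:,:],np.vstack([b,np.zeros((107,400,3),np.uint8)])]),c])
o=np.clip(o.astype(float)*1.8,0,255).astype(np.uint8)
cv2.imwrite("pics/z0.png",cv2.resize(o,(655,600)))
uv=[[134,245],[155,245],[346,242],[385,252],[426,262],[473,238]]
print(onz("top",uv,[.052,.052,.085,.085,.085,.03]).round(3))
```

```text
[[ 0.562  0.284  0.052]
 [ 0.563  0.244  0.052]
 [ 0.574 -0.106  0.085]
 [ 0.558 -0.177  0.085]
 [ 0.542 -0.251  0.085]
 [ 0.599 -0.355  0.03 ]]
```

View pics/z0.png

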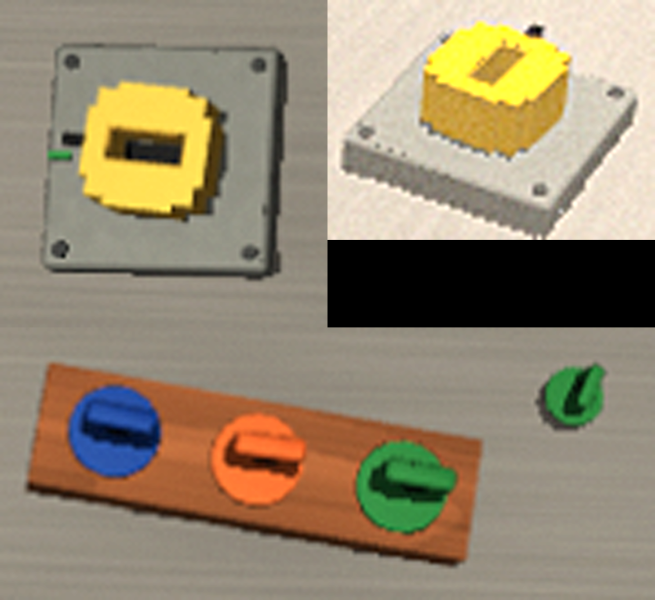

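```bash
cat > m.py <<'E'
from h import *
def pts(n,im,d):
    v,u=np.mgrid[0:480,0:640]; uv=np.c_[u.ravel(),v.ravel()]
    c,D=ray(n,uv); return (c+D*d.ravel()[:,None]).reshape(480,640,3)
def hsv(im): return cv2.cvtColor(im,cv2.COLOR_BGR2HSV)
E
python3 - <<'E'
from m import *
def ax(Q):
    r=cv2.minAreaRect((Q[:,:2]*1000).astype(np.float32)); return np.round(r[0],1),np.round(r[1],1),round(r[2],1),cv2.boxPoints(r).round(0).tolist()
for n in("top","scene"):
    z=np.load(n+"0.npz"); im,d=z["im"],z["d"]; P=pts(n,im,d); H=hsv(im)
    rack=(P[...,0]>.45)&(P[...,0]<.68)&(P[...,1]>-.32)&(P[...,1]<0)
    for c,lo,hi in(("orange",5,20),("blue",105,125),("green",50,80)):
        m=(H[...,0]>=lo)&(H[...,0]<=hi)&(H[...,1]>(190 if c=="orange" else 130))&rack&(d>0)
        top=m&(P[...,2]>.078)&(P[...,2]<.095); col=m&(P[...,2]>.03)&(P[...,2]<.047)
        print(n,c,m.sum(),top.sum(),col.sum())
        if top.sum()>5:
            print(" top",ax(P[top]),np.median(P[top][:,2]).round(4))
        if col.sum()>5:
            cn=max(cv2.findContours(col.astype(np.uint8),0,2)[0],key=len).reshape(-1,2)
            Q=onz(n,cv2.convexHull(cn).reshape(-1,2),.039); print(" col",np.round(cv2.minEnclosingCircle((Q[:,:2]*1000).astype(np.float32)),1) if 0 else cv2.minEnclosingCircle((Q[:,:2]*1000).astype(np.float32)),np.median(P[col][:,2]).round(4))
    sw=(P[...,0]>.48)&(P[...,0]<.65)&(P[...,1]>.15)&(P[...,1]<.33)
    m=(H[...,0]>=20)&(H[...,0]<=35)&(H[...,1]>130)&sw&(P[...,2]>.046)&(P[...,2]<.06)
    Q=P[m]; 
    vv,uu=np.nonzero(m); hull=cv2.convexHull(np.c_[uu,vv].astype(np.int32)).reshape(-1,2)
    Qh=onz(n,hull,.052)
    print(n,"rotor",m.sum(),np.median(Q[:,2]),cv2.minEnclosingCircle((Qh[:,:2]*1000).astype(np.float32)))
    # slot: hole contours in mask
    cs,h=cv2.findContours(m.astype(np.uint8),cv2.RETR_CCOMP,cv2.CHAIN_APPROX_NONE)
    for i,cc in enumerate(cs):
        if h[0][i][3]>=0 and len(cc)>8: print(" hole",ax(onz(n,cc.reshape(-1,2),.052)))
    b=(H[...,2]<(45 if n=="top" else 60))&sw&(P[...,2]>.03)&(P[...,2]<.06)
    num,L,st,ce=cv2.connectedComponentsWithStats(b.astype(np.uint8))
    for i in range(1,num):
        if st[i,4]>3: print(" blk",st[i],ce[i].round(1),onz(n,[ce[i]],.052).round(4),np.median(P[L==i],0).round(4))
    base=sw&(P[...,2]>.014)&(P[...,2]<.026)
    print(" base",ax(P[base]))
E
```

```text
top orange 601 134 324
 top (array([ 557.5, -183.6]), array([35.1, 12.1]), 84.6, [[550.0, -201.0], [562.0, -202.0], [565.0, -167.0], [553.0, -166.0]]) 0.084
 col ((558.4158325195312, -184.91650390625), 24.968950271606445) 0.0385
top blue 467 136 273
 top (array([ 569.8, -109.4]), array([35.5, 12.9]), 79.8, [[560.0, -126.0], [573.0, -128.0], [579.0, -93.0], [567.0, -91.0]]) 0.0838
 col ((570.6369018554688, -110.22980499267578), 23.11131477355957) 0.0388
top green 490 131 294
 top (array([ 546.8, -258.2]), array([35.1, 12.6]), 78.5, [[537.0, -274.0], [549.0, -277.0], [556.0, -242.0], [544.0, -240.0]]) 0.0845
 col ((545.7454833984375, -258.8880920410156), 23.613222122192383) 0.0391
top rotor 912 0.05180076745359696 ((562.4722900390625, 244.42929077148438), 38.843685150146484)
 hole (array([563.1, 245.1]), array([41.9, 18.5]), 84.8, [[552.0, 225.0], [570.0, 223.0], [574.0, 265.0], [556.0, 267.0]])
 blk [172 233   2   4   6] [172.3 234.8] [[0.5831 0.2132 0.052 ]] [0.5843 0.2148 0.0472]
 blk [171 239   5  19  37] [172.9 248.4] [[0.5579 0.2104 0.052 ]] [0.5598 0.2133 0.0399]
 blk [145 241  
[... 889 characters left out ...]
6204833984), 23.701194763183594) 0.0399
scene green 419 125 260
 top (array([ 547.5, -259.6]), array([35.1, 11.2]), 81.8, [[539.0, -276.0], [551.0, -278.0], [555.0, -243.0], [544.0, -241.0]]) 0.0855
 col ((548.0228881835938, -260.41357421875), 24.072410583496094) 0.04
scene rotor 430 0.05218403589995585 ((565.8342895507812, 243.6576690673828), 40.87879943847656)
 hole (array([564.9, 242.3]), array([38.3, 17.9]), 83.9, [[554.0, 224.0], [572.0, 222.0], [576.0, 260.0], [558.0, 262.0]])
 blk [371 166   3   2   6] [372.  166.5] [[0.5677 0.2844 0.052 ]] [0.5681 0.2836 0.0532]
 base (array([565.5, 243.6]), array([119.6, 125.4]), 1.2, [[504.0, 305.0], [507.0, 180.0], [627.0, 182.0], [624.0, 308.0]])
```

Orange is the candidate. The blue 24 mm square can't enter a 15 mm slot, and the green round pin goes in but can't turn it. Among look-alikes, the orange key in the rack (top 385,256) is the only orange one; the pink one at (370,200) is a decoy. The green key meant is the large one in the rack (426,263), not the small one at (473,239). The enlarged crop shows all of this. The black pointer is at top (134,243), on the rotor's left rim; the green mark next to it is only a mark on the base.

Measured positions:
- **Orange key:** (0.559, -0.185), top at 0.084 m (expected 0.085), yaw about 85°.
- **Slot:** (0.564, 0.244), top at 0.052 m as expected, yaw about 85°.

Request:
servo_tool(rows=[[0,0,0,0,0,8.4,1],[0,0,0,0,0,8.4,1],[0,0,0,0,0,8.4,1],[0,0,0,0,0,8.4,1],[0,0,0,0,0,8.4,1],[0,0,0,0,0,8.4,1],[0,0,0,0,0,8.4,1],[0,0,0,0,0,8.4,1],[0,0,0,0,0,8,1],[30,40,0,0,0,0,1],[30,40,0,0,0,0,1],[30,40,0,0,0,0,1],[30,40,0,0,0,0,1],[30,40,0,0,0,0,1],[30,40,0,0,0,0,1],[30,40,0,0,0,0,1],[30,40,0,0,0,0,1],[30,40,0,0,0,0,1],[30,40,0,0,0,0,1]], squeeze=60)

```text
t: 2.0
tcp_pos: [0.4933, 0.208, 0.1935]
tool_rot: [-3.142, 0.0, -0.088]
ft_force: [0.0, 0.4, -1.1]
opening: 0.0853
```

Request:
servo_tool(rows=[[10,38.6,0,0,0,0,1],[10,38.6,0,0,0,0,1],[10,38.6,0,0,0,0,1],[10,38.6,0,0,0,0,1],[10,38.6,0,0,0,0,1],[10,38.6,0,0,0,0,1],[10,38.6,0,0,0,0,1],[10,38.6,0,0,0,0,1],[10,38.6,0,0,0,0,1],[10,38.6,0,0,0,0,1],[0,0,20,0,0,0,1],[0,0,25,0,0,0,1],[0,0,25,0,0,0,1],[0,0,0,0,0,0,1]])

```text
t: 3.4
tcp_pos: [0.5551, -0.182, 0.1188]
tool_rot: [-3.138, 0.009, -0.089]
ft_force: [-0.5, 0.3, -1.4]
opening: 0.0853
```

Run:
```python
from m import *
s=arm.observe(); print(s["tcp_pos"],s["tool_rot"],s["joints"])
im,d=arm.snapshot("scene"); np.savez("scene1.npz",im=im,d=d)
p=proj("scene",[s["tcp_pos"],[.559,-.185,.085]]);print(p)
cv2.imwrite("pics/s1.png",cv2.resize(im[150:390,140:440],(750,600),interpolation=cv2.INTER_CUBIC))
```

```text
[ 0.55508998 -0.18197296  0.11881321] [-3.13780823  0.00900657 -0.08880889] [-4.90365754e-01  1.67239656e-01  1.86137628e+00 -4.08112780e-05
  1.12274598e+00 -4.01521959e-01]
[[244.95298751 266.49106115]
 [247.59277049 282.90267434]]
```

View pics/s1.png

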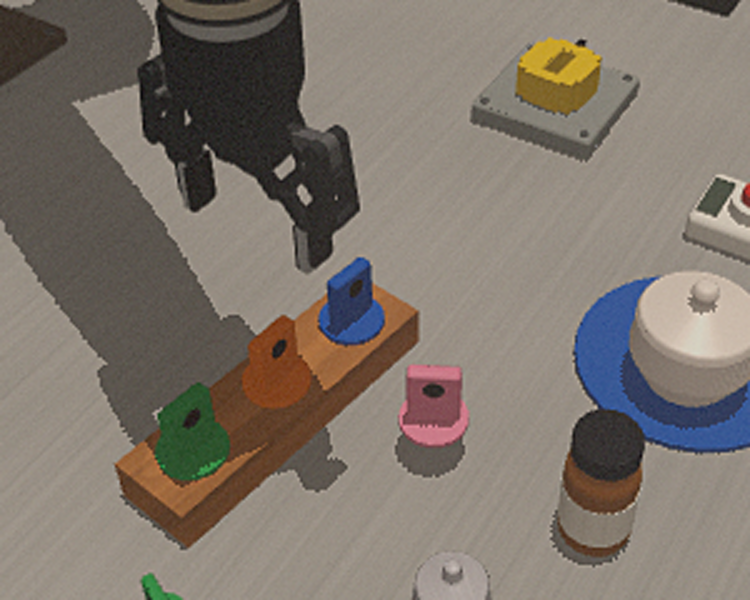

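The fingers straddle the orange key: pads at about (197,190) and (315,255) in the crop, orange handle at (285,330). Blue and green are clear. I'll descend and grip.

Request:
servo_tool(rows=[[4,2.5,0,0,0,0,1],[0,0,12,0,0,0,1],[0,0,12,0,0,0,1],[0,0,12,0,0,0,1],[0,0,12,0,0,0,1],[0,0,12,0,0,0,1],[0,0,10,0,0,0,1],[0,0,0,0,0,0,1],[0,0,0,0,0,0,1]])

```text
t: 4.35
tcp_pos: [0.5621, -0.1863, 0.0535]
tool_rot: [-3.141, 0.0, -0.088]
ft_force: [0.0, 0.5, -0.5]
opening: 0.0853
```

Request:
servo_tool(rows=[[-3,-1,5,0,0,0,1],[0,0,0,0,0,0,0.3],[0,0,0,0,0,0,-0.2],[0,0,0,0,0,0,-0.6],[0,0,0,0,0,0,-1],[0,0,0,0,0,0,-1],[0,0,0,0,0,0,-1],[0,0,0,0,0,0,-1],[0,0,0,0,0,0,-1]])

```text
t: 5.25
tcp_pos: [0.5592, -0.1851, 0.0488]
tool_rot: [3.142, -0.0, -0.088]
ft_force: [-0.5, 0.1, 1.2]
opening: -0.0001
```

Run:
```python
from m import *
s=arm.observe(); print({k:np.round(v,4).tolist() for k,v in s.items()})
```

```text
{'t': 5.25, 'joints': [-0.4917, 0.2603, 1.8943, -0.0, 0.987, -0.4032], 'dq': [-0.0013, 0.0013, -0.0009, -0.0006, 0.0014, -0.0006], 'joint_efforts': [0.0006, -35.5009, -25.1959, -0.0002, 0.0004, 0.0], 'tcp_pos': [0.5592, -0.1851, 0.0488], 'tool_rot': [3.1416, -0.0, -0.0885], 'ft_force': [-0.5234, 0.1098, 1.2041], 'torque': [0.0323, 0.093, 0.018], 'opening': -0.0001}
```

Run:
```python
from m import *
for n in("scene","top"):
    im,d=arm.snapshot(n); np.savez(n+"2.npz",im=im,d=d)
    print(proj(n,[[.559,-.185,.085],[.559,-.185,.049]]))
    if n=="scene": a=im[170:370,160:360]
    else: a=im[170:330,290:490]
    cv2.imwrite(f"pics/{n}2.png",np.clip(1.4*cv2.resize(a,None,fx=3,fy=3,interpolation=cv2.INTER_CUBIC).astype(float),0,255).astype(np.uint8))
```

```text
[[247.59277049 282.90267434]
 [249.40130823 297.31097039]]
[[389.53692342 251.77863265]
 [386.61702008 254.67500414]]
```

View pics/scene2.png

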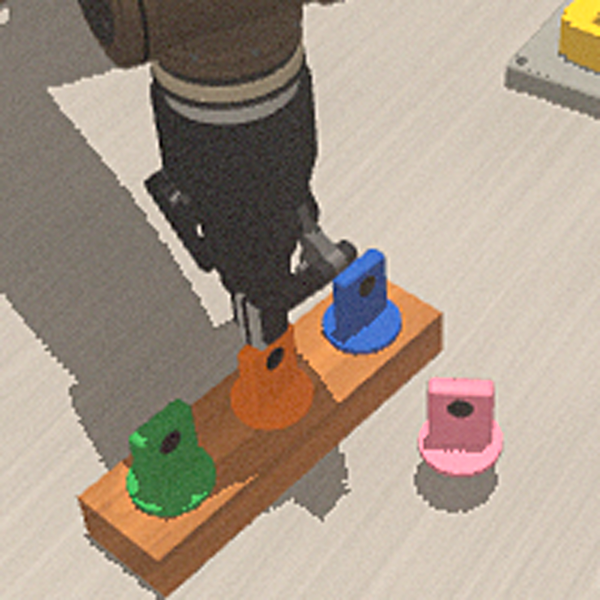

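View pics/top2.png

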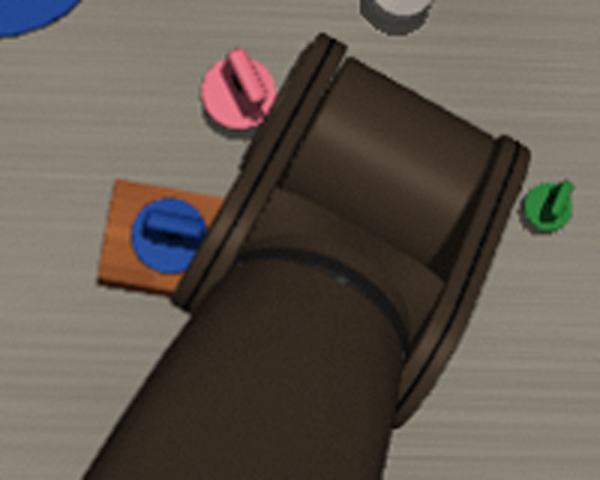

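Run:
```python
from m import *
z=np.load("scene2.npz"); im,d=z["im"],z["d"]; P=pts("scene",im,d); H=hsv(im)
near=(abs(P[...,0]-.559)<.09)&(abs(P[...,1]+.185)<.05)&(P[...,2]>.06)&(P[...,2]<.2)
m=near&~((H[...,1]>120)&(H[...,2]>80))
for lo in np.arange(.06,.2,.01):
    q=P[m&(P[...,2]>=lo)&(P[...,2]<lo+.01)]
    if len(q): print(lo.round(2),len(q),q.min(0).round(3),np.median(q,0).round(3),q.max(0).round(3))
o=near&(H[...,0]<22)&(H[...,1]>150)
print(P[o].min(0),P[o].max(0)); r=cv2.minAreaRect((P[o&(P[...,2]>.078)][:,:2]*1000).astype(np.float32)); print(r)
v,u=np.nonzero(o&(P[...,2]>.06)); print(u.min(),u.max(),v.min(),v.max())
```

```text
0.06 7 [ 0.564 -0.189  0.065] [ 0.565 -0.183  0.069] [ 0.566 -0.181  0.07 ]
0.07 24 [ 0.564 -0.19   0.071] [ 0.565 -0.184  0.074] [ 0.649 -0.157  0.08 ]
0.08 3 [ 0.564 -0.194  0.081] [ 0.565 -0.193  0.09 ] [ 0.565 -0.188  0.09 ]
0.09 43 [ 0.545 -0.197  0.091] [ 0.563 -0.195  0.096] [ 0.572 -0.181  0.099]
0.1 80 [ 0.543 -0.197  0.1  ] [ 0.565 -0.193  0.105] [ 0.574 -0.18   0.11 ]
0.11 61 [ 0.545 -0.198  0.11 ] [ 0.564 -0.194  0.115] [ 0.574 -0.185  0.12 ]
0.12 41 [ 0.544 -0.198  0.12 ] [ 0.56  -0.195  0.125] [ 0.573 -0.191  0.13 ]
0.13 129 [ 0.525 -0.202  0.13 ] [ 0.566 -0.196  0.136] [ 0.591 -0.176  0.14 ]
0.14 181 [ 0.516 -0.201  0.14 ] [ 0.573 -0.195  0.144] [ 0.599 -0.173  0.15 ]
0.15 189 [ 0.507 -0.204  0.15 ] [ 0.555 -0.195  0.155] [ 0.607 -0.17   0.16 ]
0.16 202 [ 0.5   -0.205  0.16 ] [ 0.553 -0.2    0.165] [ 0.615 -0.181  0.17 ]
0.17 319 [ 0.496 -0.205  0.17 ] [ 0.576 -0.196  0.175] [ 0.621 -0.178  0.18 ]
0.18 293 [ 0.499 -0.207  0.18 ] [ 0.587 -0.196  0.184] [ 0.62  -0.178  0.19 ]
0.19 209 [ 0.54  -0.206  0.19 ] [ 0.583 -0.198  0.194] [ 0.604 -0.181  0.2  ]
[ 0.51250823 -0.20425322  0.06009263] [ 0.56765119 -0.16808304  0.15614646]
((545.415283203125, -193.70115661621094), (59.23167037963867, 28.79713249206543), 23.767574310302734)
217 258 244 300
```

Run:
```python
from m import *
z=np.load("scene1.npz"); im,d=z["im"],z["d"]; P=pts("scene",im,d)
g=(abs(P[...,0]-.559)<.09)&(abs(P[...,1]+.185)<.05)&(P[...,2]>.1)&(P[...,2]<.17)
for side in(-1,1):
  for lo in np.arange(.1,.17,.01):
    q=P[g&(side*(P[...,0]-.556)>0)&(P[...,2]>=lo)&(P[...,2]<lo+.01)]
    if len(q): print(side,lo.round(2),len(q),q.min(0).round(3),np.median(q,0).round(3),q.max(0).round(3))
z=np.load("scene2.npz"); im,d=z["im"],z["d"]
a=im[230:330,210:300]; dd=d[230:330,210:300]
e=np.clip((dd-.6)/.25*255,0,255).astype(np.uint8)
cv2.imwrite("pics/c2.png",np.hstack([np.clip(1.5*cv2.resize(a,(400,444),interpolation=cv2.INTER_CUBIC).astype(float),0,255).astype(np.uint8),cv2.applyColorMap(cv2.resize(e,(400,444),interpolation=0),2)]))
```

```text
(no output)
```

View pics/c2.png

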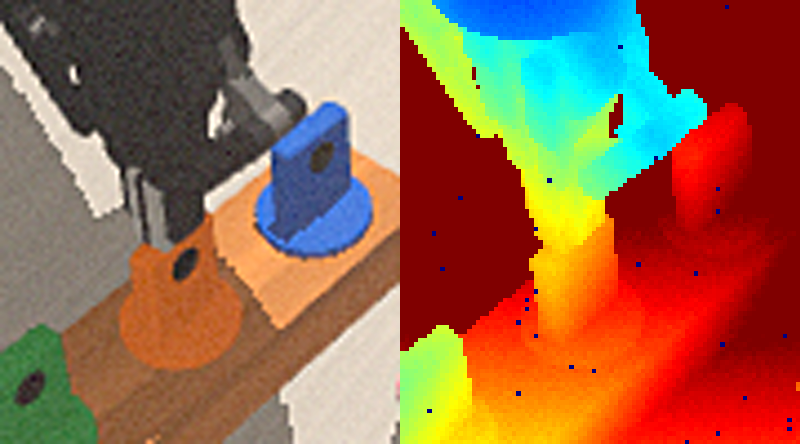

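Run:
```python
from m import *
for k in(1,2):
    z=np.load(f"scene{k}.npz"); im,d=z["im"],z["d"]; P=pts("scene",im,d); H=hsv(im)
    g=(P[...,0]>.45)&(P[...,0]<.68)&(abs(P[...,1]+.185)<.04)&(P[...,2]>.086)&(P[...,2]<.3)&(H[...,2]<110)
    for side in(-1,1):
        q=P[g&(side*(P[...,0]-.559)>0)]; q=q[np.argsort(q[:,2])]
        print(k,side,len(q),q[:40:5].round(3).tolist())
print(proj("scene",[[.602,-.185,.132],[.559,-.185,.049],[.559,-.185,.09]]))
```

```text
1 -1 1172 [[0.511, -0.185, 0.171], [0.513, -0.175, 0.173], [0.513, -0.185, 0.173], [0.512, -0.189, 0.174], [0.511, -0.185, 0.175], [0.512, -0.18, 0.176], [0.509, -0.188, 0.176], [0.511, -0.179, 0.177]]
1 1 2255 [[0.604, -0.19, 0.171], [0.603, -0.196, 0.174], [0.602, -0.197, 0.176], [0.6, -0.197, 0.177], [0.605, -0.193, 0.178], [0.609, -0.194, 0.179], [0.598, -0.196, 0.18], [0.602, -0.195, 0.181]]
2 -1 1028 [[0.556, -0.196, 0.091], [0.555, -0.196, 0.095], [0.557, -0.196, 0.099], [0.556, -0.196, 0.101], [0.558, -0.196, 0.103], [0.555, -0.195, 0.106], [0.543, -0.189, 0.109], [0.556, -0.197, 0.112]]
2 1 3338 [[0.567, -0.175, 0.087], [0.565, -0.196, 0.091], [0.565, -0.196, 0.094], [0.561, -0.196, 0.096], [0.564, -0.195, 0.097], [0.572, -0.183, 0.097], [0.566, -0.194, 0.099], [0.561, -0.195, 0.1]]
[[267.46189877 272.75582706]
 [249.40130823 297.31097039]
 [247.3326339  280.83102663]]
```

The gripper is shut on air. In the scene view the closed fingertips end at z≈0.089, just above the handle's top (0.085), although the state says 0.049. With the fingers open the tips also measured 0.171 against an expected 0.132. So the true tip sits about 40 mm above the reported TCP, while x and y agree. I'll open, go down part of the way and check with the camera.

Request:
servo_tool(rows=[[0,0,0,0,0,0,1],[0,0,0,0,0,0,1],[0,0,0,0,0,0,1],[0,0,0,0,0,0,1],[0,0,0,0,0,0,1],[0,0,0,0,0,0,1],[0,0,10,0,0,0,1],[0,0,10,0,0,0,1],[0,0,0,0,0,0,1],[0,0,0,0,0,0,1]])

```text
t: 6.35
tcp_pos: [0.5586, -0.1847, 0.0278]
tool_rot: [-3.141, 0.002, -0.089]
ft_force: [0.1, -0.4, -0.2]
opening: 0.0854
```

Run:
```python
from m import *
im,d=arm.snapshot("scene"); np.savez("scene3.npz",im=im,d=d)
P=pts("scene",im,d); H=hsv(im)
g=(P[...,0]>.45)&(P[...,0]<.68)&(abs(P[...,1]+.185)<.04)&(P[...,2]>.05)&(P[...,2]<.3)&(H[...,2]<110)&(abs(P[...,0]-.559)>.02)
for side in(-1,1):
    q=P[g&(side*(P[...,0]-.559)>0)]; q=q[np.argsort(q[:,2])]
    print(side,len(q),q[:60:6].round(3).tolist())
cv2.imwrite("pics/s3.png",np.clip(1.5*cv2.resize(im[170:340,180:320],None,fx=3.5,fy=3.5,interpolation=cv2.INTER_CUBIC).astype(float),0,255).astype(np.uint8))
```

```text
-1 735 [[0.516, -0.188, 0.081], [0.516, -0.183, 0.082], [0.517, -0.173, 0.083], [0.517, -0.18, 0.084], [0.516, -0.184, 0.085], [0.502, -0.186, 0.086], [0.514, -0.188, 0.087], [0.515, -0.183, 0.088], [0.516, -0.171, 0.09], [0.516, -0.186, 0.091]]
1 3033 [[0.668, -0.158, 0.06], [0.663, -0.161, 0.063], [0.674, -0.157, 0.065], [0.664, -0.16, 0.067], [0.666, -0.16, 0.068], [0.673, -0.157, 0.07], [0.665, -0.161, 0.072], [0.67, -0.16, 0.075], [0.6, -0.2, 0.084], [0.605, -0.201, 0.086]]
```

View pics/s3.png

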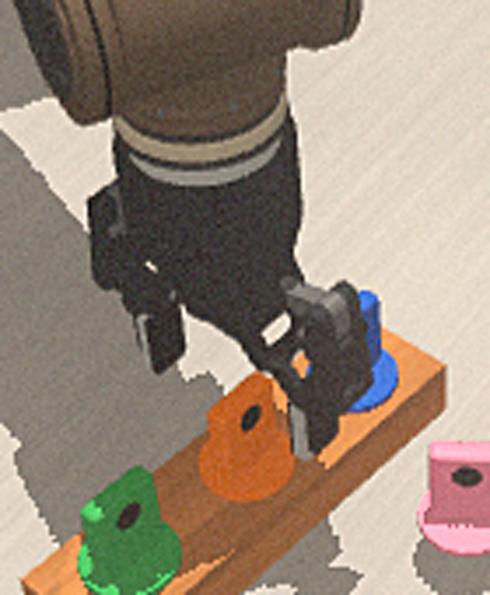

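The offset holds: open tips at 0.081 with 0.028 reported, so 40 mm again after the 13 mm swing. The pads straddle the orange handle at crop (160,370) and (310,450). Down 19 mm more and grip.

Request:
servo_tool(rows=[[0,0,10,0,0,0,1],[0,0,9,0,0,0,1],[0,0,0,0,0,0,1],[0,0,0,0,0,0,0.3],[0,0,0,0,0,0,-0.2],[0,0,0,0,0,0,-0.6],[0,0,0,0,0,0,-1],[0,0,0,0,0,0,-1],[0,0,0,0,0,0,-1],[0,0,0,0,0,0,-1]])

```text
t: 7.4
tcp_pos: [0.5595, -0.1852, 0.0102]
tool_rot: [3.141, -0.001, -0.088]
ft_force: [1.1, 0.4, 1.3]
opening: 0.0116
```

Request:
servo_tool(rows=[[0,0,-5,0,0,0,-1],[0,0,-8,0,0,0,-1],[0,0,-10,0,0,0,-1],[0,0,-12,0,0,0,-1],[0,0,-15,0,0,0,-1],[0,0,-20,0,0,0,-1],[0,0,-20,0,0,0,-1],[0,0,-20,0,0,0,-1],[0,0,0,0,0,0,-1],[0,0,0,0,0,0,-1]])

```text
t: 8.4
tcp_pos: [0.5595, -0.1852, 0.1207]
tool_rot: [3.141, -0.002, -0.088]
ft_force: [-0.6, -0.4, -0.3]
opening: 0.0113
```

Run:
```python
from m import *
im,d=arm.snapshot("scene"); np.savez("scene4.npz",im=im,d=d)
s=arm.observe();print(s["tcp_pos"],s["tool_rot"],s["opening"],s["ft_force"],s["joints"])
cv2.imwrite("pics/s4.png",np.clip(1.5*cv2.resize(im[150:350,160:340],None,fx=3,fy=3,interpolation=cv2.INTER_CUBIC).astype(float),0,255).astype(np.uint8))
```

```text
[ 0.55880876 -0.18484804  0.1194574 ] [-3.14135080e+00  5.88548624e-04 -8.85193461e-02] 0.011286325347748915 [-0.33084858  0.24904526 -0.60327109] [-4.91733213e-01  1.70437818e-01  1.85640295e+00 -9.44061579e-06
  1.11538813e+00 -4.03209640e-01]
```

View pics/s4.png

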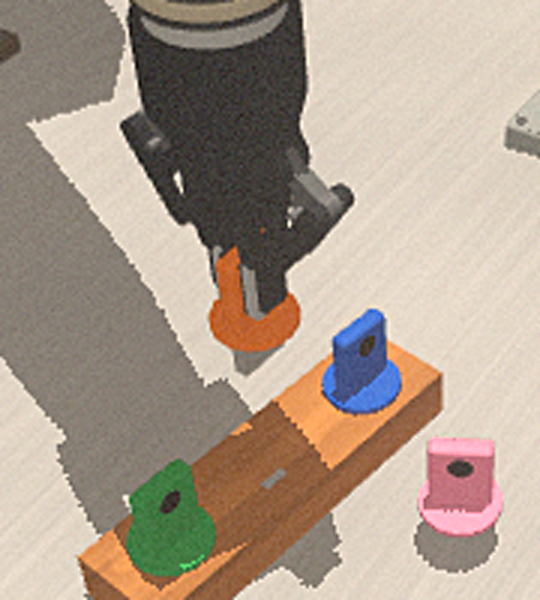

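The orange key is held upright (crop 255,290), and blue and green still stand in the rack. Next I measure where the collar sits relative to the TCP.

Run:
```python
from m import *
z=np.load("scene4.npz"); im,d=z["im"],z["d"]; P=pts("scene",im,d); H=hsv(im)
o=(H[...,0]>=5)&(H[...,0]<=20)&(H[...,1]>190)&(P[...,2]>.12)&(abs(P[...,0]-.56)<.06)&(abs(P[...,1]+.185)<.06)
q=P[o]; print(len(q),np.histogram(q[:,2],bins=np.arange(.13,.21,.005)))
zt=.149
c=o&(abs(P[...,2]-zt)<.008)
v,u=np.nonzero(c); print(u.min(),u.max(),v.min(),v.max())
# collar top plane points & rim fit
h=cv2.convexHull(np.c_[u,v].astype(np.int32)).reshape(-1,2)
for zz in(.144,.149): 
    Q=onz("scene",h,zz); print(zz,cv2.minEnclosingCircle((Q[:,:2]*1000).astype(np.float32)))
t=P[o&(P[...,2]>.16)]; print("handle",t.min(0),t.max(0)); print(np.median(P[c],0))
```

```text
288 (array([  0,   0,   0,  65, 106,  14,  10,   6,  11,  14,  13,  10,  15,
        23,   0]), array([0.13 , 0.135, 0.14 , 0.145, 0.15 , 0.155, 0.16 , 0.165, 0.17 ,
       0.175, 0.18 , 0.185, 0.19 , 0.195, 0.2  , 0.205]))
230 259 248 266
0.144 ((556.5394287109375, -182.06820678710938), 24.413917541503906)
0.149 ((560.037841796875, -186.00804138183594), 24.177818298339844)
handle [ 0.55231902 -0.24488113  0.160113  ] [ 0.56848776 -0.18683427  0.42827341]
[ 0.56787399 -0.19511973  0.15037129]
```

Request:
servo_tool(rows=[[-1,-12,0,0,0,0,-1],[-2,-26,0,0,0,0,-1],[-2.5,-32,0,0,0,0,-1],[-2.5,-32,0,0,0,0,-1],[-2.5,-32,0,0,0,0,-1],[-2.5,-32,0,0,0,0,-1],[-2.5,-32,0,0,0,0,-1],[-2.5,-32,0,0,0,0,-1],[-2.5,-32,0,0,0,0,-1],[-2.5,-32,0,0,0,0,-1],[-2.5,-32,0,0,0,0,-1],[-2.5,-32,0,0,0,0,-1],[-2.5,-32,0,0,0,0,-1],[-2,-26,0,0,0,0,-1],[-1,-12,0,0,0,0,-1],[0,0,0,0,0,0,-1],[0,0,0,0,0,0,-1],[0,0,0,0,0,0,-1]])

```text
t: 10.25
tcp_pos: [0.5636, 0.2431, 0.1195]
tool_rot: [3.141, 0.001, -0.09]
ft_force: [0.8, -0.2, -0.1]
opening: 0.0112
```

Run:
```python
from m import *
s=arm.observe();print(s["tcp_pos"],s["tool_rot"],s["opening"],s["ft_force"],s["joints"])
im,d=arm.snapshot("scene"); np.savez("scene5.npz",im=im,d=d)
P=pts("scene",im,d); H=hsv(im)
o=(H[...,0]>=5)&(H[...,0]<=18)&(H[...,1]>190)&(P[...,2]>.12)&(P[...,2]<.22)&(abs(P[...,0]-.56)<.06)&(abs(P[...,1]-.245)<.06)
c=o&(abs(P[...,2]-.149)<.008); v,u=np.nonzero(c); print(len(u),np.median(P[c],0)); h=cv2.convexHull(np.c_[u,v].astype(np.int32)).reshape(-1,2)
for zz in (.147,.149,.151): print(cv2.minEnclosingCircle((onz("scene",h,zz)[:,:2]*1000).astype(np.float32)))
cv2.imwrite("pics/s5.png",np.clip(1.2*cv2.resize(im[80:230,290:430],None,fx=4,fy=4,interpolation=cv2.INTER_CUBIC).astype(float),0,255).astype(np.uint8))
```

```text
[0.56355643 0.24310478 0.11948333] [ 3.14100256e+00  6.47186359e-04 -8.96488320e-02] 0.011186405078662962 [ 0.7740287  -0.21246395 -0.05004321] [ 2.42275839e-01  2.23691519e-01  1.79397352e+00 -3.84625021e-04
  1.12473180e+00  3.32090554e-01]
99 [0.56878529 0.23470695 0.14858504]
((563.5962524414062, 243.64813232421875), 23.768075942993164)
((564.9762573242188, 240.40640258789062), 23.67559051513672)
((566.3563232421875, 237.16464233398438), 23.58313751220703)
```

View pics/s5.png

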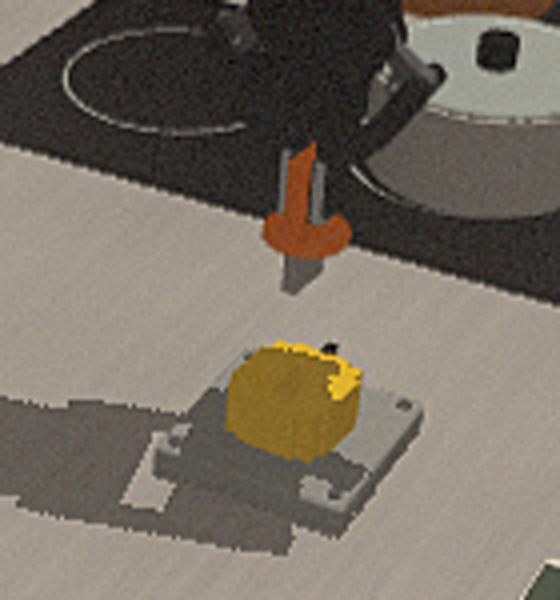

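The key hangs over the rotor in the picture: bit at crop (300,275), rotor at (290,400). The collar measures about (0.564, 0.242), within about 1 mm of the slot. Home is 91 mm down, so I go most of the way and then slow.

Request:
servo_tool(rows=[[0,0.5,10,0,0,0,-1],[0,0,15,0,0,0,-1],[0,0,15,0,0,0,-1],[0,0,10,0,0,0,-1],[0,0,5,0,0,0,-1],[0,0,3,0,0,0,-1],[0,0,3,0,0,0,-1],[0,0,3,0,0,0,-1],[0,0,3,0,0,0,-1],[0,0,3,0,0,0,-1],[0,0,0,0,0,0,-1],[0,0,0,0,0,0,-1]])

```text
t: 11.5
tcp_pos: [0.5636, 0.2437, 0.0498]
tool_rot: [3.142, -0.0, -0.088]
ft_force: [0.2, 0.3, -0.9]
opening: 0.0111
```

Request:
servo_tool(rows=[[0,0,3,0,0,0,-1],[0,0,3,0,0,0,-1],[0,0,3,0,0,0,-1],[0,0,3,0,0,0,-1],[0,0,3,0,0,0,-1],[0,0,2,0,0,0,-1],[0,0,1.5,0,0,0,-1],[0,0,1,0,0,0,-1],[0,0,0,0,0,0,-1],[0,0,0,0,0,0,-1]])

```text
t: 12.5
tcp_pos: [0.5637, 0.2438, 0.0304]
tool_rot: [-3.142, -0.0, -0.088]
ft_force: [-0.0, -0.2, -0.3]
opening: 0.0113
```

Request:
servo_tool(rows=[[0,0,0.7,0,0,0,-1],[0,0,0.7,0,0,0,-1],[0,0,0.7,0,0,0,-1],[0,0,0,0,0,0,-1],[0,0,0,0,0,0,-1]])

```text
t: 13.0
tcp_pos: [0.5636, 0.2438, 0.0282]
tool_rot: [-3.142, -0.0, -0.088]
ft_force: [-0.4, -0.4, 0.0]
opening: 0.0114
```

Run:
```python
from m import *
s=arm.observe();print(s["tcp_pos"],s["torque"],s["opening"],s["ft_force"])
im,d=arm.snapshot("scene"); np.savez("scene6.npz",im=im,d=d)
P=pts("scene",im,d); H=hsv(im)
b=(H[...,0]>=5)&(H[...,0]<=18)&(H[...,1]>190)&(abs(P[...,0]-.56)<.06)&(abs(P[...,1]-.245)<.06)&(P[...,2]<.07)
print(b.sum(),np.histogram(P[b][:,2],bins=np.arange(.04,.075,.003)))
cv2.imwrite("pics/s6.png",np.clip(1.3*cv2.resize(im[110:230,300:420],None,fx=5,fy=5,interpolation=cv2.INTER_CUBIC).astype(float),0,255).astype(np.uint8))
```

```text
[0.56362323 0.24377917 0.02821374] [-0.02716772  0.00912816 -0.01226283] 0.011376587144498304 [-0.43873146 -0.43702036  0.03689947]
90 (array([ 0,  0,  0,  2, 12, 40, 24,  4,  3,  5,  0]), array([0.04 , 0.043, 0.046, 0.049, 0.052, 0.055, 0.058, 0.061, 0.064,
       0.067, 0.07 , 0.073]))
```

View pics/s6.png

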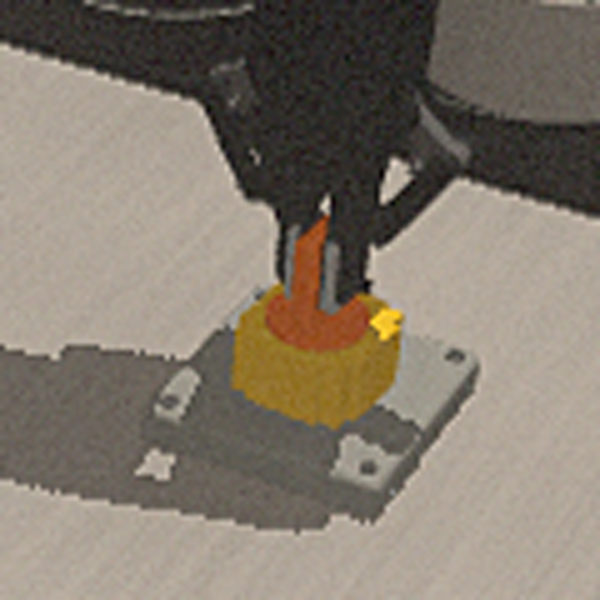

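The collar appears to be on the rotor (crop 320,325), but there's no contact force yet. I'll press lightly to seat it.

Request:
servo_tool(rows=[[0,0,0.7,0,0,0,-1],[0,0,0.7,0,0,0,-1],[0,0,0,0,0,0,-1],[0,0,0,0,0,0,-1]])

```text
t: 13.45
tcp_pos: [0.5637, 0.2438, 0.0282]
tool_rot: [3.141, 0.0, -0.088]
ft_force: [-3.1, -0.3, 6.2]
opening: 0.0113
```

It is seated: 6 N, with z no longer dropping. Now I turn clockwise, which is + about tool z.

Request:
servo_tool(rows=[[0,0,0,0,0,3,-1],[0,0,0,0,0,5,-1],[0,0,0,0,0,5,-1],[0,0,0,0,0,5,-1],[0,0,0,0,0,5,-1],[0,0,0,0,0,5,-1],[0,0,0,0,0,5,-1],[0,0,0,0,0,5,-1],[0,0,0,0,0,5,-1],[0,0,0,0,0,5,-1]])

```text
t: 14.45
tcp_pos: [0.5634, 0.2445, 0.0282]
tool_rot: [3.141, 0.001, -0.929]
ft_force: [-4.1, 0.5, 6.3]
opening: 0.0116
```

Run:
```python
from m import *
s=arm.observe();print(s["tcp_pos"],s["tool_rot"],s["torque"],s["opening"],s["ft_force"],s["joints"][5])
```

```text
[0.56335425 0.2444694  0.0281679 ] [ 3.14132945e+00  1.18399517e-03 -9.29112022e-01] [0.14735921 0.67229069 0.13706262] 0.011574682795503785 [-4.08460997  0.54770561  6.29052174] 1.172336696625379
```

Request:
servo_tool(rows=[[0,0,0,0,0,5,-1],[0,0,0,0,0,5,-1],[0,0,0,0,0,5,-1],[0,0,0,0,0,5,-1],[0,0,0,0,0,5,-1],[0,0,0,0,0,5,-1],[0,0,0,0,0,5,-1],[0,0,0,0,0,5,-1],[0,0,0,0,0,4,-1],[0,0,0,0,0,0,-1],[0,0,0,0,0,0,-1]])

```text
t: 15.55
tcp_pos: [0.5629, 0.2457, 0.0282]
tool_rot: [3.14, 0.003, -1.695]
ft_force: [-4.7, 4.4, 5.7]
opening: 0.0113
```

Run:
```python
from m import *
s=arm.observe();print(s["tcp_pos"],s["tool_rot"],s["torque"],s["opening"],s["ft_force"],s["joints"][5])
```

```text
[0.56290958 0.24569568 0.02824286] [ 3.13961008e+00  2.87565183e-03 -1.69477885e+00] [ 0.66953698  0.82433799 -0.00735288] 0.011313813206298772 [-4.70117332  4.43713053  5.73958587] 1.9373361654417094
```

Request:
servo_tool(rows=[[0,0,0,0,0,4,-1],[0,0,0,0,0,4,-1],[0,0,0,0,0,0,-1],[0,0,0,0,0,0,-1],[0,0,0,0,0,0,-0.7],[0,0,0,0,0,0,-0.4],[0,0,0,0,0,0,0],[0,0,0,0,0,0,0],[0,0,0,0,0,0,0],[0,0,0,0,0,0,0]])

```text
t: 16.55
tcp_pos: [0.5636, 0.2435, 0.0266]
tool_rot: [3.141, -0.0, -1.834]
ft_force: [0.0, 0.7, -0.2]
opening: 0.0426
```

Run:
```python
from m import *
s=arm.observe();print(s["tcp_pos"],s["tool_rot"],s["torque"],s["opening"],s["ft_force"],s["joints"][5])
im,d=arm.snapshot("scene")
cv2.imwrite("pics/s7.png",np.clip(1.3*cv2.resize(im[110:230,300:420],None,fx=5,fy=5,interpolation=cv2.INTER_CUBIC).astype(float),0,255).astype(np.uint8))
```

```text
[0.56364294 0.24347035 0.02662067] [ 3.14143168e+00 -2.58161794e-04 -1.83407945e+00] [ 0.06852082 -0.0091227   0.02878662] 0.04264314814343914 [ 0.03641479  0.72977522 -0.16448591] 2.076915759121384
```

View pics/s7.png

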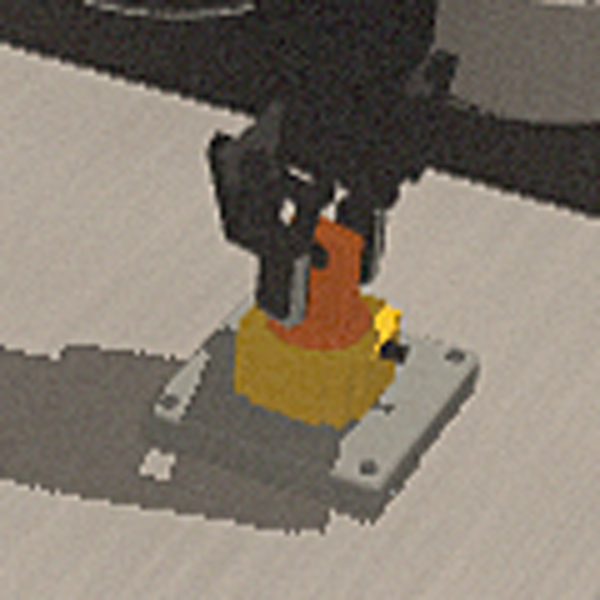

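The fingers are open, clear on both sides of the handle, and the pointer is now at crop (395,350), so it has turned. I'll retreat straight up.

Request:
servo_tool(rows=[[0,0,-5,0,0,0,0],[0,0,-10,0,0,0,0],[0,0,-15,0,0,0,0],[0,0,-20,0,0,0,0],[0,0,-30,0,0,0,0],[0,0,-30,0,0,0,0],[0,0,-30,0,0,0,0],[0,0,-30,0,0,0,0],[0,0,0,0,0,0,0],[0,0,0,0,0,0,0]])

```text
t: 17.6
tcp_pos: [0.5643, 0.244, 0.1991]
tool_rot: [-3.138, 0.002, -1.834]
ft_force: [-0.2, -0.1, 0.1]
opening: 0.0429
```

Run:
```python
from m import *
s=arm.observe();print(s["t"],s["tcp_pos"],s["ft_force"])
im,d=arm.snapshot("scene"); P=pts("scene",im,d); H=hsv(im)
sw=(P[...,0]>.48)&(P[...,0]<.65)&(P[...,1]>.15)&(P[...,1]<.33)
o=(H[...,0]>=5)&(H[...,0]<=18)&(H[...,1]>190)&sw
t=P[o&(P[...,2]>.095)]; print("top",len(t),cv2.minAreaRect((t[:,:2]*1000).astype(np.float32)),np.median(t[:,2]))
c=o&(P[...,2]<.065); v,u=np.nonzero(c); h=cv2.convexHull(np.c_[u,v].astype(np.int32)).reshape(-1,2)
print("collar",cv2.minEnclosingCircle((onz("scene",h,.057)[:,:2]*1000).astype(np.float32)),np.median(P[c][:,2]))
b=(H[...,2]<60)&sw&(P[...,2]>.045)&(P[...,2]<.06)&(P[...,1]>.19)
n,L,st,ce=cv2.connectedComponentsWithStats(b.astype(np.uint8))
for i in range(1,n):
    if st[i,4]>2: print("blk",st[i],onz("scene",[ce[i]],.052))
for nm,lo,hi in(("blue",105,125),("green",50,80)):
    rk=(P[...,0]>.5)&(P[...,0]<.62)&(P[...,1]>-.32)&(P[...,1]<-.05)
    t=P[(H[...,0]>=lo)&(H[...,0]<=hi)&(H[...,1]>130)&rk&(P[...,2]>.078)&(P[...,2]<.095)]
    print(nm,cv2.minAreaRect((t[:,:2]*1000).astype(np.float32)))
cv2.imwrite("pics/s8.png",np.clip(1.3*cv2.resize(im[90:390,160:460],None,fx=2,fy=2,interpolation=cv2.INTER_CUBIC).astype(float),0,255).astype(np.uint8))
```

```text
17.6 [0.56431268 0.24397635 0.19909884] [-0.20708617 -0.12895337  0.0684577 ]
top 69 ((558.1035766601562, 228.49765014648438), (77.17144775390625, 56.92507553100586), 47.94614028930664) 0.10311832804226606
collar ((562.9431762695312, 242.51675415039062), 25.879566192626953) 0.0575474457253905
blk [376 178   5   4  17] [[0.60218374 0.24242043 0.052     ]]
blue ((572.8759155273438, -110.77198028564453), (35.082008361816406, 11.232391357421875), 80.33501434326172)
green ((547.6040649414062, -260.474853515625), (34.3851432800293, 11.152447700500488), 86.06550598144531)
```

View pics/s8.png

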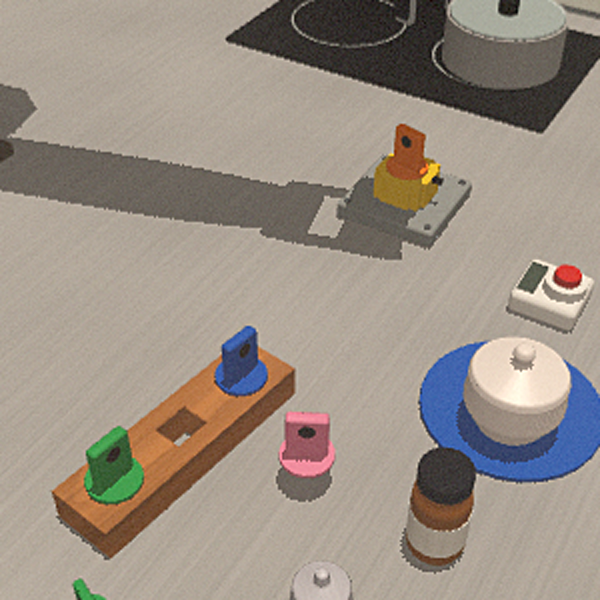

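The key stands in the switch with its collar at 0.0575 m (expected 0.057). The pointer moved from (0.568, 0.284) to (0.602, 0.242), a turn of roughly 88°. Blue and green haven't moved, and the arm is clear.

```bash
python3 -c "
from bench import arm
print(arm.finish_job())"
```

```text
the job is handed in; nothing more can be done
None
```

I put the orange key into the slot until its collar sat on the rotor, turned it clockwise, let go and retreated. I handed the job in at about 17.7 s of the 64 s allowed.

**Why orange:** I chose it from the sizes given, without trying the others. Blue's 24 mm square bit can't enter the 15 mm slot, and green's round pin would go in but couldn't turn it.

**Last checks:**

| Item | Measured | Note |
|---|---|---|
| Orange collar height | 0.0575 m | expected 0.057 m |
| Orange collar centre | (0.563, 0.243) | within about 1.5 mm of the slot; loose fit, circle came out 26 mm radius instead of 24 mm |
| Rotor turn | about 88° | from the pointer's position |
| Blue and green keys | within about 1 mm of their starts | both standing in the rack |
| Wrist force after retreat | about 0 N | arm clear of everything |

**What disagreed:**
- **First grasp missed:** the reported tool height was about 40 mm lower than the fingertips seen by the camera, so the gripper first closed just above the handle. I measured the offset in three pictures, corrected for it and regrasped.
- **Handle top in the last check:** that measurement was unusable because its mask caught other pixels. I judged the key upright from the final picture and its collar height.

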